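# Tip the cheese loaf into the feed trough and push it home

## Robot

A 7-joint arm with a two-finger parallel gripper is mounted at the origin on the work surface. World frame = base frame: x ahead of the robot, y to its left, z up, the work surface at z = 0. Lengths are in m, angles in degrees, forces in N, time in s.
With the tool pointing down it reaches from about 0.4 to 0.85 m from the base axis. Payload 4.5 kg.
Tool frame: the origin (TCP) lies between the finger pads; the fingertips stand 14 mm ahead of it and the grasp point (between the pads) lies 5 mm behind it (bot.nose_length is the distance from the TCP to the fingertips, in m); z points along the fingers, x is the direction in which the jaws open and shut, and the axes are right-handed (so a half turn about z gives the same grasp; the last joint's range is limited). The gripper opens to 85 mm and grips with 20 to 120 N. Pads are 22 mm wide; open, the fingers measure 114 mm over their backs; the gripper's body (76 mm by 85 mm) begins 54 mm behind the grasp point. The pads swing forward as they close: fully open they stand 13 mm farther back than shut.
Start: joints at [75.161, 39.483, -11.15, 89.685, 9.013, 51.709, -12.324], TCP at [0.18, -0.598, 0.245] pointing down, gripper open.
Joint ranges: [-172.22, 172.22], [-26.19, 119.32], [-84.43, 86.54], [7.71, 146.69], [-57.33, 237.33], [2.42, 119.75], [-152.13, 152.13]. Speed limits (degrees/s): [147.25, 147.25, 180, 180, 180, 180, 180].

## Interface

Orientations are given as [roll, pitch, yaw] about the fixed x, y, z axes, in that order (R = Rz(yaw) Ry(pitch) Rx(roll)).
In Python, from plant import bot gives the robot as it stands.
- The arm moves only by the tool send_rows, never from a script. Its argument "increments" is text: rows parted by semicolons, each of 5 numbers parted by spaces: the shift along the tool's x, y, z in m, then the turn about the tool's z in degrees, then the opening, from -1 (shut) to 1 (fully open), so that 0 is half open. A call has 1 to 12 rows; each row shifts and turns the commanded pose from where the row before left it, along the tool's axes as they then stand; what a row does not reach is not made up. A row lasts 1/8 s, in which the tool goes at most 62.5 mm and 10.7 degrees, less where a joint would pass 70% of its speed; a pose out of reach is approached as far as the arm can. A call is refused whole if a number of a shift passes 0.0625 or a number of a turn 10.7, either way. A call with a gripper value outside its range is refused whole. The fingers move at their own pace and stop on an object; the grip force is fixed at half the most. Time passes only in rows, so rows that do not move let the fingers close. It gives the time, the measured TCP pose, the force and the opening at its end, in the units of the state.
- bot.read_state(): the state, without advancing time (a new reading comes with each control period).
- bot.read_camera(name): name is "scene" or "side" or "wrist"; returns a dict with "color" (420x560x3 uint8, red, green, blue), "intrinsics" (3x3 intrinsics, pixels), "k1" (the pictures are not rectified: a ray, as slopes to the right and down, at radius r is drawn at 1 + k1 r^2 times it, then the intrinsics apply), "T" (4x4, takes a point from camera to world coordinates). Camera axes: x right, y down, z forward; pixel columns grow to the right and rows downward; lengths in m; the calibration is good to about 2 mm. A picture is of the moment at which its call begins. There is no depth.
- bot.hand_in(): hands the job in, once; it reports no verdict.
The state is a dict: "time": time; "q": joint angles; "dq": joint speeds; "joint_efforts": joint torques, N m; "eef_pos": TCP position; "ee_rot": TCP orientation; "wrist_force": force on the tool from outside, world axes, zero at the start; "ft_torque": the same for the moment, N m; "opening": opening from 0.0 (shut) to 1.0 (fully open).
Only numpy, scipy, OpenCV 4.12 (cv2) and the standard library are available. Lean on these libraries where they do the work, as an engineer would, in place of code of your own. Each camera call takes 0.05 s, during which the arm holds its last target.

## Task

The cheese loaf is standing on end in the slicer's feed trough. Push it high on its arched back so that it topples along the trough onto its flat base, then push the sliding pusher up behind it until you feel the loaf press firmly against the cushioned stop plate, but gently: hard ramming bruises the cheese. Leave the loaf lying straight, nipped lightly between stop plate and pusher, let go, and leave the other things on the counter where they are.

Things in the scene. Friction and masses are not known exactly. Their poses are not given: they have to be found in the camera images.
- trough: Fixed steel feed trough on the counter, 450 long (from x = -205 to +245), 124 wide over all, 44 high at its two low side rails. Origin: on the counter, under its middle line. x runs along it towards the stop plate, y across, z up. Its floor is 20 above the counter; the rails stand 24 above the floor, 116 apart inside.
- loaf_center (a point): Centre of the hard rigid cheese loaf, 160 long, 88 wide, 76 thick, 0.6 to 0.95 kg, too wide to grip, standing on end near the pusher. One side is a flat base (38 from the centre along its +x axis, facing the stop plate at the start), the opposite side an arched back (round shoulders of radius 30, a 28 wide flat crest at x = -38). z runs along its length, up at the start; y across.
- loaf_foot (a point): Middle of the loaf's foot end, on which it stands at the start, 80 below its centre. Leaned about 25 degrees towards its flat base, the loaf goes over and falls by itself; it then lies on the base with z towards the stop plate.
- loaf_nose (a point): Middle of the loaf's other end, 80 from its centre, that is to rest against the stop plate. The cheese is bruised when pressed against the stop plate with over 16 N; a press of 5 to 10 N is right.
- pusher (a joint): Travel of the sliding pusher towards the stop plate, m: 0 fully back, 0.21 at most. It has about 3 N of friction and stays where it is left. Pushing it with the loaf ahead takes about 3 N plus the loaf's own sliding friction (some 3 to 8 N), before the stop plate is reached.
- pusher_face (a point): Middle of the pusher blade's front face, 20 above the trough floor. The blade is 100 wide, 8 thick and 47 high over the floor. Face at trough x = -135 mm + travel.
- pusher_handle (a point): Point on the middle of the pusher's upright flat black handle, 48 behind the blade's front face, 60 above the trough floor. The handle is 14 thick along the trough, 56 wide across, its top 80 above the floor; a block 21 high joins it to the blade and reaches 7 behind the handle's back face.
- spice_jar: Bystander: closed jar 48 across, 85 high, beside the trough. Origin: centre of its underside.
- ramekin: Bystander: small white bowl 76 across, 42 high, beside the trough. Origin: centre of its underside.
- butter_pack: Bystander: flat paper-wrapped pack 110 x 60 x 35 high, beside the trough. Origin: centre of its underside.
- mug: Bystander: mug 80 across, 90 high. Origin: centre of its underside.
- oil: Bystander: green oil bottle 66 across, 200 high. Origin: centre of its underside.
- bracket: Fixed upright plate across the trough's +x end, 116 wide, 60 high over the floor; origin at the foot of its inner face, trough x = +232, axes as the trough. It carries on a rod the stop plate (100 wide, 49 high), whose face is set anywhere from 22 to 72 in front of the bracket and is not measured: feel for it. Rubber behind it yields 1 mm for 4 N, 8 at most.

How it is judged (in metres and radians):
On the way, in this order (a step that is already met when the one before it is completed fails the run):
1. the loaf lies on its flat base on the trough floor, nose towards the stop plate (angle between loaf_center's own x axis and vertical above 3.04 rad and x of loaf_nose in the frame of trough above 0.05 m and linear speed of loaf below 0.05 m/s), for 0.2 s.
2. the loaf's nose is pressed against the stop plate with at least 3 N (contact force between loaf and bracket above 3 N), for 0.1 s.
At the end, for the whole second after the job is handed in: The loaf lies at rest on its flat base on the trough floor, straight along the trough within 0.08 rad, its nose still resting against the cushioned stop plate with at least 0.7 N, and the pusher's face is within 6 mm of its foot end; the robot has let go (angle between loaf_center's own x axis and vertical above 3.04 rad and z of loaf_center in the frame of trough below 0.064 m and angle between the z axis of loaf_center and the x axis of trough, either way round below 0.08 rad and contact force between loaf and bracket above 0.7 N and x of loaf_foot in the frame of pusher_face between -0.006 and 0.006 m and linear speed of loaf below 0.01 m/s); the robot touches nothing.
It fails at once if the loaf is rammed: more than 16 N between loaf and stop plate (contact force between loaf and bracket above 16 N).
It fails at once if a bystander is shifted by more than 25 mm (distance of any of spice_jar, ramekin, butter_pack, mug, oil from where it was at the start of the episode above 0.025 m).
It also fails if it takes over 72 s, if anything falls off the work surface, if the arm or the gripper's body presses on something with over 40 N, if the wrist force passes 120 N, or if a joint passes its speed limit or range.

## Working session

There is one attempt and no reset: what is moved stays moved. The work goes in short steps, Python scripts to look and compute and a tool call to move; the robot and the scene stay as the last step left them, time stands still between calls to the robot, and variables do not carry over. Pictures are saved under pics/ and viewed, and the job is handed in when it is done.

Besides the shell and the picture viewer there is one more tool, called after ">>>" by a JSON object that holds its "method" and its "body", one argument or row to a line. send_rows: Moves the arm, as the interface text tells. Its arguments: {"type":"object","properties":{"increments":{"type":"string"}},"required":["increments"]}

```bash
mkdir -p pics; ls; python3 - <<'E'
from plant import bot
import cv2,numpy as np
s=bot.read_state()
for k,v in s.items(): print(k,np.round(v,4))
for n in ["scene","side","wrist"]:
    c=bot.read_camera(n); cv2.imwrite(f"pics/{n}0.png",c["color"][:,:,::-1]); print(n,np.round(c["intrinsics"],1).tolist(),c["k1"],np.round(c["T"],4).tolist())
E
```

```text
pics
time 0.0
q [ 75.1588  39.5337 -11.145   89.745    9.0144  51.7085 -12.3253]
dq [-0.1127  0.0903 -0.0335 -0.0426 -0.0934 -0.0809 -0.0062]
joint_efforts [-5.00000e-04 -5.39615e+01 -1.26670e+00 -1.58545e+01  9.20000e-03
  9.40000e-03 -0.00000e+00]
eef_pos [ 0.1802 -0.5978  0.2445]
ee_rot [ 1.799913e+02  1.049000e-01 -7.321710e+01]
wrist_force [ 0.277  -0.6282 -0.1042]
ft_torque [ 0.0213 -0.0045 -0.0248]
opening 0.9999
scene [[407.7, 0.0, 282.0], [0.0, 407.7, 204.7], [0.0, 0.0, 1.0]] -0.07498914434458813 [[0.1192, 0.7484, -0.6525, 1.2731], [0.9927, -0.1015, 0.065, -0.0269], [-0.0176, -0.6554, -0.755, 0.9701], [0.0, 0.0, 0.0, 1.0]]
side [[423.3, 0.0, 277.3], [0.0, 423.3, 213.9], [0.0, 0.0, 1.0]] -0.024040048722931737 [[-0.978, -0.1268, 0.1655, 0.3772], [-0.207, 0.4941, -0.8444, 1.1193], [0.0253, -0.8601, -0.5095, 0.7754], [0.0, 0.0, 0.0, 1.0]]
wrist [[303.6, 0.0, 284.1], [0.0, 303.6, 213.2], [0.0, 0.0, 1.0]] 0.005128334377453982 [[0.2883, -0.9078, -0.3045, 0.2579], [-0.9575, -0.274, -0.0899, -0.5743], [-0.0019, 0.3175, -0.9483, 0.3727], [0.0, 0.0, 0.0, 1.0]]
```

View pics/scene0.png

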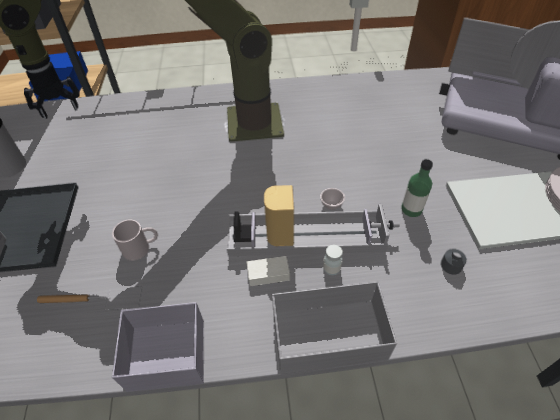

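View pics/side0.png

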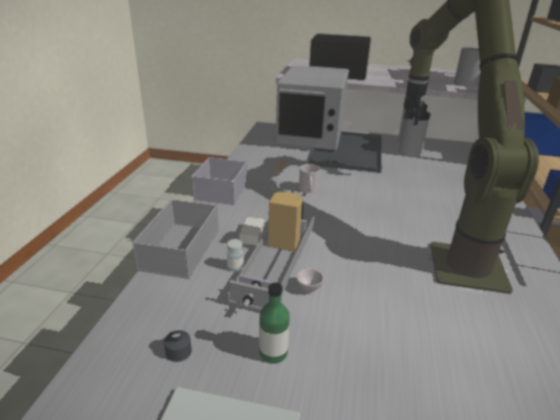

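View pics/wrist0.png

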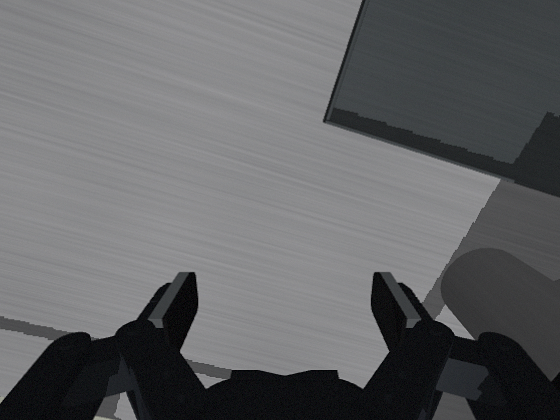

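```bash
cat > h.py <<'E'
import numpy as np,cv2
def ray(c,u,v):
    K=c["intrinsics"];p=np.array([(u-K[0,2])/K[0,0],(v-K[1,2])/K[1,1]]);x=p.copy()
    for _ in range(20): x=p/(1+c["k1"]*(x@x))
    T=np.array(c["T"]);return T[:3,3],T[:3,:3]@np.array([x[0],x[1],1])
def onz(c,u,v,z):
    o,d=ray(c,u,v);return o+d*(z-o[2])/d[2]
def tri(c1,p1,c2,p2):
    o1,d1=ray(c1,*p1);o2,d2=ray(c2,*p2);d1=d1/np.linalg.norm(d1);d2=d2/np.linalg.norm(d2)
    A=np.stack([d1,-d2],1);s=np.linalg.lstsq(A,o2-o1,rcond=None)[0]
    a=o1+s[0]*d1;b=o2+s[1]*d2;return (a+b)/2,np.linalg.norm(a-b)
def proj(c,P):
    T=np.linalg.inv(np.array(c["T"]));p=T[:3,:3]@np.array(P)+T[:3,3];x=p[:2]/p[2];x=x*(1+c["k1"]*(x@x));K=c["intrinsics"]
    return x[0]*K[0,0]+K[0,2],x[1]*K[1,1]+K[1,2]
E
python3 - <<'E'
import cv2
a=cv2.imread("pics/scene0.png")[170:295,215:415]; cv2.imwrite("pics/scene0z.png",cv2.resize(a,None,fx=4,fy=4,interpolation=cv2.INTER_CUBIC))
a=cv2.imread("pics/side0.png")[185:310,200:350]; cv2.imwrite("pics/side0z.png",cv2.resize(a,None,fx=4.5,fy=4.5,interpolation=cv2.INTER_CUBIC))
E
```

```text
(no output)
```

View pics/scene0z.png

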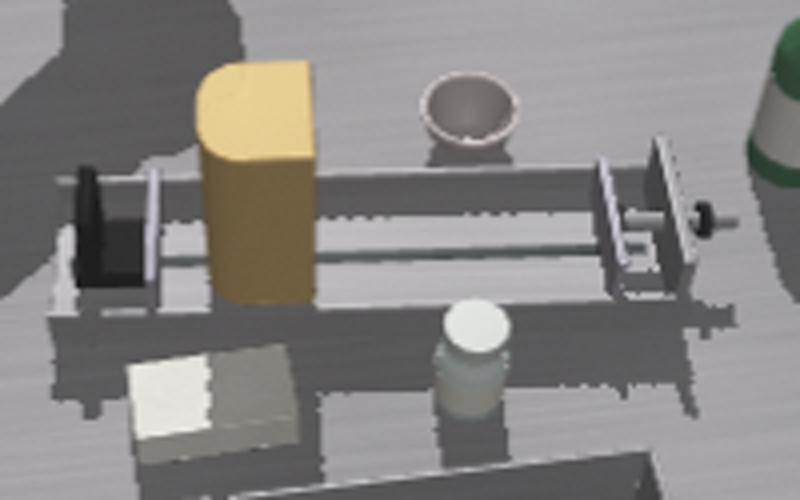

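View pics/side0z.png

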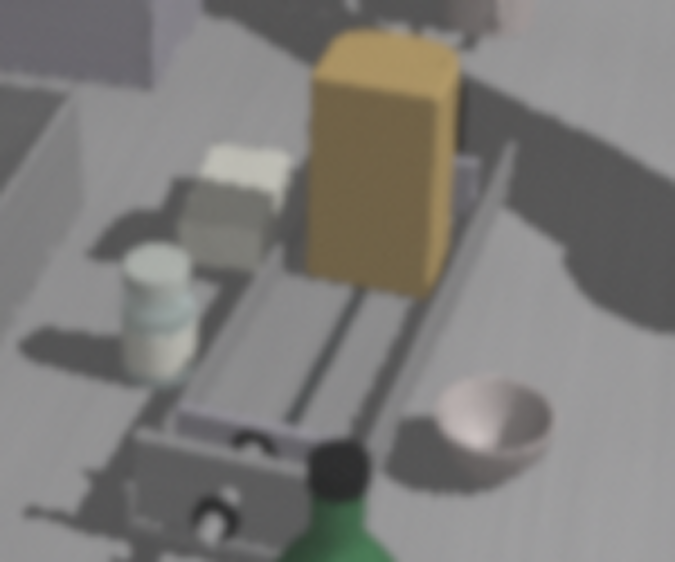

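```bash
python3 - <<'E'
from plant import bot
from h import *
c=bot.read_camera("scene");d=bot.read_camera("side")
S=lambda x,y:((x+.5)/4+215-.5,(y+.5)/4+170-.5)
D=lambda x,y:((x+.5)/4.5+200-.5,(y+.5)/4.5+185-.5)
for n,a,b in [("topnear",S(315,157),D(313,82)),("topfar",S(309,61),D(441,97)),("botnear",S(315,300),D(308,275))]:
    p,e=tri(c,a,d,b);print(n,p.round(4),round(e,4))
for n,a,z in [("railNL",S(50,312),.044),("railFL",S(58,180),.044),("railFR",S(650,168),.044),("railN mid",S(410,304),.044),("bladetopfar",S(152,170),.067),("bladetopnear",S(150,255),.067),("handtopfar",S(88,167),.1),("handtopnear",S(88,248),.1),("loaf tn",S(315,157),.18),("loaf tf",S(309,61),.18),("loaf bn",S(315,300),.02),("jar lid",S(477,325),.085),("butter",S(211,393),.035),("bowl",S(469,109),.042),("stoptop F",S(600,160),.069),("stoptop N",S(624,262),.069),("brk F",S(660,138),.08),("brk N",S(690,262),.08)]:
    print(n,onz(c,*a,z).round(4))
for n,a,z in [("ltn",D(313,82),.18),("ltf",D(441,97),.18),("lbn",D(308,275),.02),("lbf",D(428,295),.02),("railfar end",D(515,143),.044),("stoptop N",D(180,408),.069),("brkN",D(137,430),.08)]:
    print("side",n,onz(d,*a,z).round(4))
E
```

```text
topnear [0.607  0.0692 0.1766] 0.0029
topfar [0.5236 0.0758 0.1798] 0.0004
botnear [0.6089 0.069  0.0237] 0.001
railNL [ 0.6088 -0.1165  0.044 ]
railFL [ 0.4904 -0.1068  0.044 ]
railFR [0.5377 0.3289 0.044 ]
railN mid [0.6347 0.1313 0.044 ]
bladetopfar [ 0.5096 -0.0367  0.067 ]
bladetopnear [ 0.5861 -0.0437  0.067 ]
handtopfar [ 0.5287 -0.0806  0.1   ]
handtopnear [ 0.5999 -0.084   0.1   ]
loaf tn [0.6082 0.0682 0.18  ]
loaf tf [0.5241 0.0758 0.18  ]
loaf bn [0.6058 0.0691 0.02  ]
jar lid [0.6854 0.1648 0.085 ]
butter [ 0.6828 -0.012   0.035 ]
bowl [0.4602 0.2082 0.042 ]
stoptop F [0.5453 0.2854 0.069 ]
stoptop N [0.6371 0.2789 0.069 ]
brk F [0.5397 0.3299 0.08  ]
brk N [0.6509 0.3196 0.08  ]
side ltn [0.6064 0.0773 0.18  ]
side ltf [0.5234 0.0759 0.18  ]
side lbn [0.6104 0.0644 0.02  ]
side lbf [0.5257 0.0677 0.02  ]
side railfar end [ 0.4913 -0.1074  0.044 ]
side stoptop N [0.6372 0.2824 0.069 ]
side brkN [0.6512 0.3201 0.08  ]
```

>>> {"method": "send_rows", "body": {
  "increments": "0 0 0 -9.6 -1;0 0 0 -9.6 -1;0 0 0 -9.6 -1;0 0 0 -9.6 -1;0 0 0 -9.6 -1;0 0 0 -9.6 -1;0 0 0 -9.6 -1;0 0 0 0 -1"
}}

```text
time: 1.25
eef_pos: [0.1802, -0.5984, 0.2451]
ee_rot: [-180.0, -0.0, -6.1]
wrist_force: [-1.0, 0.2, 0.6]
opening: -0.001
```

```bash
cat > w.py <<'E'
from plant import bot
import numpy as np
from scipy.spatial.transform import Rotation as R
u=np.array([.101,.995,0]);v=np.array([-.995,.101,0]);O=np.array([.5703,.0923,0])
def show(targ=None):
    s=bot.read_state();p=np.array(s["eef_pos"]);M=R.from_euler("xyz",s["ee_rot"],degrees=True).as_matrix()
    print("t",round(s["time"],2),"p",p.round(4),"rot",np.round(s["ee_rot"],2),"F",np.round(s["wrist_force"],2),"trough",round((p-O)@u,4),round((p-O)@v,4),"q",np.round(s["q"],0))
    if targ is not None: print("tool delta",(M.T@(np.array(targ)-p)).round(4))
def tp(x,y,z): return O+u*x+v*y+np.array([0,0,z])
E
python3 -c "
from w import *
show(tp(-.145,.002,.23))"
```

```text
t 1.25 p [ 0.1802 -0.5984  0.2451] rot [-1.7997e+02 -1.0000e-02 -6.1400e+00] F [-0.97  0.17  0.57] trough -0.7266 0.3184 q [ 85.  42. -30.  89.  24.  56.  42.]
tool delta [ 0.3129 -0.5834  0.0154]
```

>>> {"method": "send_rows", "body": {
  "increments": "0.026 -0.0486 0 0 -1;0.026 -0.0486 0 0 -1;0.026 -0.0486 0 0 -1;0.026 -0.0486 0 0 -1;0.026 -0.0486 0 0 -1;0.026 -0.0486 0 0 -1;0.026 -0.0486 0 0 -1;0.026 -0.0486 0 0 -1;0.026 -0.0486 0 0 -1;0.026 -0.0486 0 0 -1;0.026 -0.0486 0 0 -1;0.026 -0.0486 0 0 -1"
}}

```text
time: 2.75
eef_pos: [0.5528, -0.0497, 0.2454]
ee_rot: [180.0, -0.0, -6.2]
wrist_force: [-0.5, 0.1, 0.3]
opening: 0.003
```

>>> {"method": "send_rows", "body": {
  "increments": "0 0 0 0 -1;0 0 0 0 -1"
}}

```text
time: 3.0
eef_pos: [0.5514, -0.0517, 0.2451]
ee_rot: [179.9, 0.0, -6.1]
wrist_force: [-0.4, 0.1, -0.1]
opening: 0.001
```

```bash
python3 -c "
from w import *
show(tp(-.145,.002,.18))
import cv2
for n in ['scene','wrist']:
    c=bot.read_camera(n)['color'][:,:,::-1]
    if n=='scene': c=cv2.resize(c[130:280,190:400],None,fx=3.5,fy=3.5)
    cv2.imwrite(f'pics/{n}1.png',c)
"
```

```text
t 3.0 p [ 0.5514 -0.0517  0.2451] rot [ 1.7993e+02  4.0000e-02 -6.1400e+00] F [-0.42  0.15 -0.08] trough -0.1452 0.0042 q [ 17.  36. -27. 102.  21.  48. -26.]
tool delta [ 0.0023 -0.0003  0.0651]
```

View pics/scene1.png

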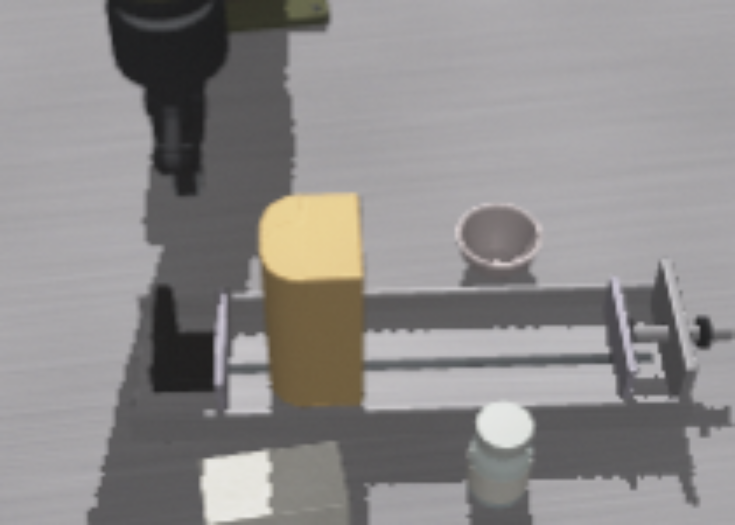

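View pics/wrist1.png

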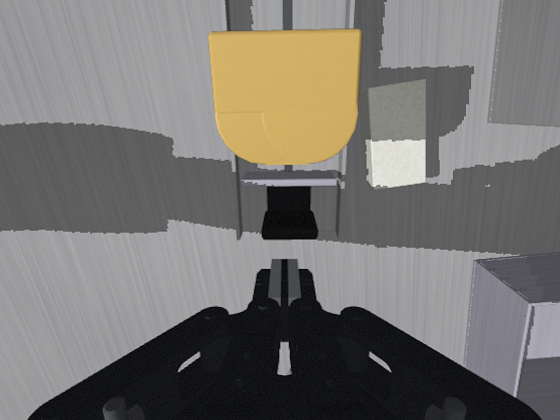

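>>> {"method": "send_rows", "body": {
  "increments": "0.002 0 0.033 0 -1;0 0 0.032 0 -1;0 0 0 0 -1;0 -0.012 0 0 -1;0 -0.008 0 0 -1;0 -0.006 0 0 -1;0 -0.006 0 0 -1;0 0 0 0 -1"
}}

```text
time: 4.1
eef_pos: [0.5574, -0.0188, 0.1805]
ee_rot: [-180.0, -0.0, -6.0]
wrist_force: [0.2, 0.7, 0.3]
opening: 0.001
```

```bash
python3 -c "
from w import *
show()
import cv2
c=bot.read_camera('wrist')['color'][:,:,::-1]
cv2.imwrite(f'pics/wrist2.png',c)
"
```

```text
t 4.1 p [ 0.5574 -0.0188  0.1805] rot [-1.7999e+02 -2.0000e-02 -5.9600e+00] F [0.17 0.69 0.26] trough -0.1119 0.0016 q [ 11.  41. -24. 105.  25.  39. -32.]
```

View pics/wrist2.png

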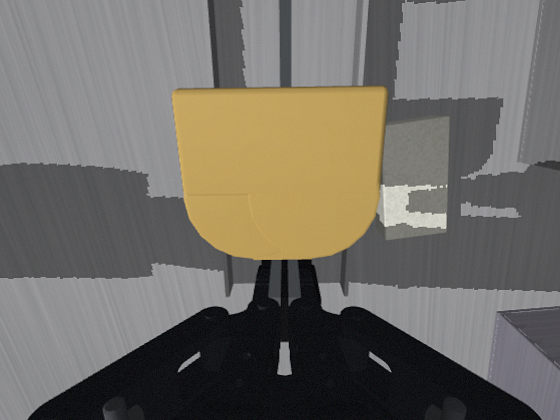

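>>> {"method": "send_rows", "body": {
  "increments": "0 -0.004 0 0 -1;0 -0.004 0 0 -1;0 -0.004 0 0 -1;0 -0.004 0 0 -1"
}}

```text
time: 4.65
eef_pos: [0.5589, -0.004, 0.1804]
ee_rot: [180.0, -0.0, -6.1]
wrist_force: [0.4, -2.0, 1.2]
opening: -0.002
```

>>> {"method": "send_rows", "body": {
  "increments": "0 -0.006 0 0 -1;0 -0.006 0 0 -1;0 -0.006 0 0 -1;0 -0.006 0 0 -1"
}}

```text
time: 5.15
eef_pos: [0.5615, 0.0212, 0.1803]
ee_rot: [-180.0, -0.0, -6.0]
wrist_force: [0.7, -1.8, 1.3]
opening: 0.004
```

```bash
python3 -c "
from w import *
show()
import cv2
c=bot.read_camera('side')['color'][:,:,::-1]
c=cv2.resize(c[185:310,200:350],None,fx=4,fy=4)
cv2.imwrite(f'pics/side3.png',c)
"
```

```text
t 5.15 p [0.5615 0.0212 0.1803] rot [-1.7997e+02 -1.0000e-02 -5.9900e+00] F [ 0.75 -1.81  1.34] trough -0.0717 0.0015 q [  7.  41. -23. 104.  24.  40. -36.]
```

View pics/side3.png

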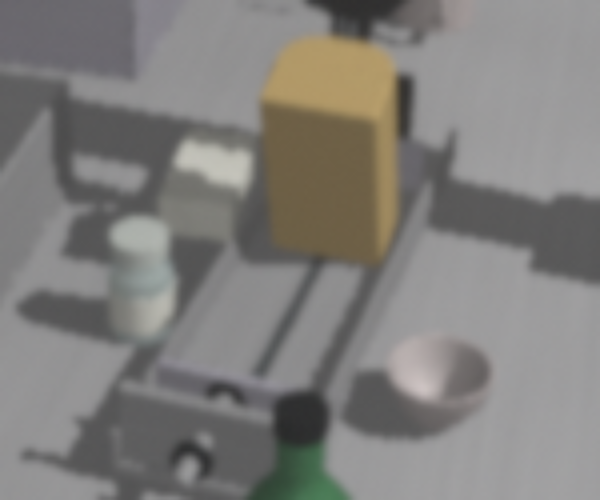

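>>> {"method": "send_rows", "body": {
  "increments": "0 -0.006 0 0 -1;0 -0.006 0 0 -1;0 -0.006 0 0 -1;0 -0.006 0 0 -1;0 -0.006 0 0 -1"
}}

```text
time: 5.82
eef_pos: [0.5646, 0.0507, 0.1802]
ee_rot: [-180.0, 0.0, -6.0]
wrist_force: [-0.6, -1.0, -0.3]
opening: 0.001
```

>>> {"method": "send_rows", "body": {
  "increments": "0 -0.006 0 0 -1;0 -0.006 0 0 -1;0 -0.006 0 0 -1;0 0 0 0 -1"
}}

```text
time: 6.32
eef_pos: [0.5665, 0.0688, 0.1804]
ee_rot: [-180.0, -0.0, -6.0]
wrist_force: [0.0, 0.1, -0.4]
opening: 0.003
```

```bash
python3 -c "
from w import *
show()
import cv2
c=bot.read_camera('side')['color'][:,:,::-1]
c=cv2.resize(c[185:310,200:350],None,fx=4,fy=4)
cv2.imwrite(f'pics/side4.png',c)
"
```

```text
t 6.33 p [0.5665 0.0688 0.1804] rot [-1.7997e+02 -1.0000e-02 -5.9600e+00] F [ 0.04  0.1  -0.4 ] trough -0.0238 0.0014 q [  2.  42. -23. 103.  23.  41. -40.]
```

View pics/side4.png

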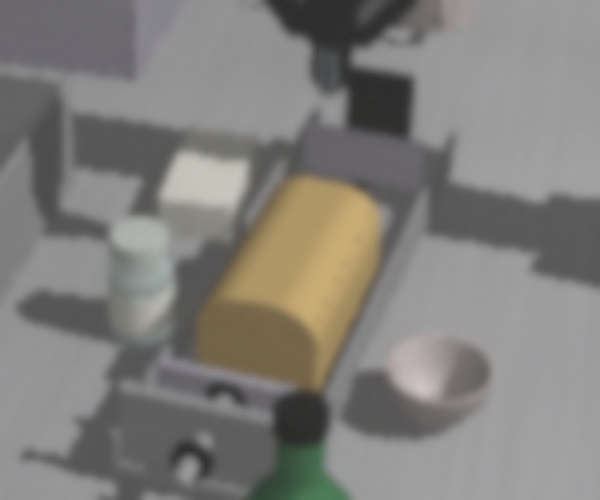

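>>> {"method": "send_rows", "body": {
  "increments": "0 0.04 0 0 -1;0 0.04 0 0 -1;0 0.04 0 0 -1;0 0.04 0 0 -1;0 0.045 0 0 -1;0 0 0 0 -1"
}}

```text
time: 7.12
eef_pos: [0.5435, -0.1419, 0.1798]
ee_rot: [179.8, 0.1, -6.5]
wrist_force: [0.4, -0.1, -0.4]
opening: 0.003
```

```bash
python3 -c "
from w import *
show(tp(-.225,0.002,.085))
import cv2
c=bot.read_camera('scene')['color'][:,:,::-1]
c=cv2.resize(c[170:295,215:415],None,fx=4,fy=4)
cv2.imwrite(f'pics/scene5.png',c)
c=bot.read_camera('wrist')['color'][:,:,::-1]
cv2.imwrite(f'pics/wrist5.png',c)
"
```

```text
t 7.12 p [ 0.5435 -0.1419  0.1798] rot [ 1.7978e+02  7.0000e-02 -6.5200e+00] F [ 0.38 -0.05 -0.43] trough -0.2358 0.003 q [ 24.  41. -25. 104.  26.  40. -21.]
tool delta [ 0.001  -0.0111  0.0948]
```

View pics/scene5.png

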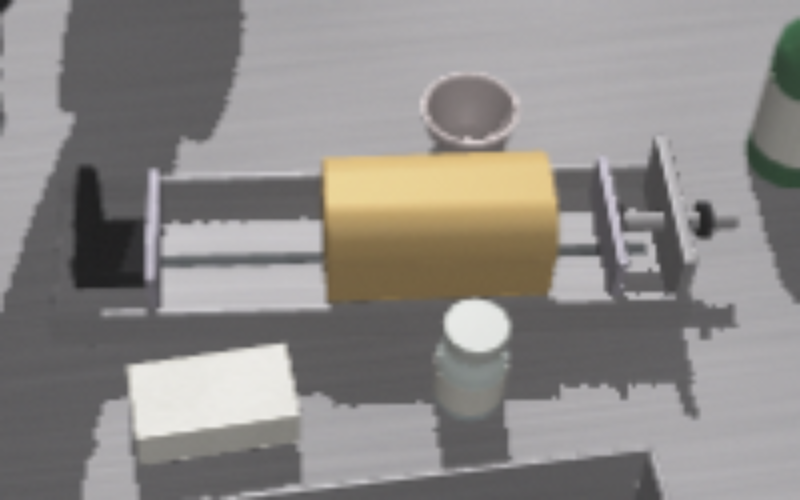

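View pics/wrist5.png

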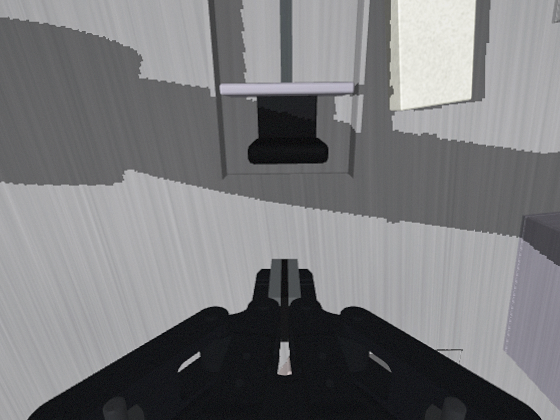

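```bash
python3 -c "
from w import *
from h import *
c=bot.read_camera('scene')
S=lambda x,y:((x+.5)/4+214.5,(y+.5)/4+169.5)
for n,a,z in [('foot crest',S(326,190),.096),('foot bottom near',S(330,300),.02),('nose crest',S(553,185),.096),('nose far crest',S(547,153),.096),('nose near bottom',S(556,293),.02),('foot far crest',S(325,160),.096),('stopF',S(600,160),.069),('stopN',S(624,262),.069),('stopN bottom',S(617,290),.02)]:
    p=onz(c,*a,z);print(n,((p-O)@u).round(4),((p-O)@v).round(4))
"
```

```text
foot crest -0.0107 0.001
foot bottom near -0.0088 -0.038
nose crest 0.1465 0.0002
nose far crest 0.1462 0.0294
nose near bottom 0.1525 -0.0372
foot far crest -0.0103 0.0282
stopF 0.1896 0.0444
stopN 0.1924 -0.0476
stopN bottom 0.1965 -0.0361
```

>>> {"method": "send_rows", "body": {
  "increments": "0.001 0 0.03 0 -1;0 0 0.03 0 -1;0 0 0.03 0 -1;0 0 0.005 0 -1;0 0 0 0 -1;0 -0.01 0 0 -1;0 -0.006 0 0 -1;0 0 0 0 -1"
}}

```text
time: 8.28
eef_pos: [0.5482, -0.1189, 0.086]
ee_rot: [-180.0, -0.1, -5.9]
wrist_force: [-0.2, -0.9, 0.4]
opening: 0.001
```

>>> {"method": "send_rows", "body": {
  "increments": "0 -0.006 0 0 -1;0 -0.006 0 0 -1;0 -0.006 0 0 -1;0 -0.006 0 0 -1"
}}

```text
time: 8.78
eef_pos: [0.55, -0.0972, 0.0853]
ee_rot: [179.9, 0.0, -6.1]
wrist_force: [0.0, -3.4, 0.6]
opening: -0.002
```

>>> {"method": "send_rows", "body": {
  "increments": "0 -0.01 0 0 -1;0 -0.01 0 0 -1;0 -0.01 0 0 -1;0 -0.01 0 0 -1;0 -0.01 0 0 -1;0 -0.01 0 0 -1;0 -0.008 0 0 -1"
}}

```text
time: 9.65
eef_pos: [0.5569, -0.0277, 0.0852]
ee_rot: [180.0, 0.0, -6.0]
wrist_force: [-2.3, -3.7, 2.3]
opening: -0.002
```

```bash
python3 -c "
from w import *
show()
import cv2
c=bot.read_camera('scene')['color'][:,:,::-1]
c=cv2.resize(c[150:295,195:415],None,fx=3.6,fy=3.6)
cv2.imwrite(f'pics/scene6.png',c)
"
```

```text
t 9.65 p [ 0.5569 -0.0277  0.0852] rot [ 1.80e+02  5.00e-02 -5.99e+00] F [-2.35 -3.67  2.26] trough -0.1208 0.0012 q [  8.  49. -17. 108.  29.  27. -36.]
```

View pics/scene6.png

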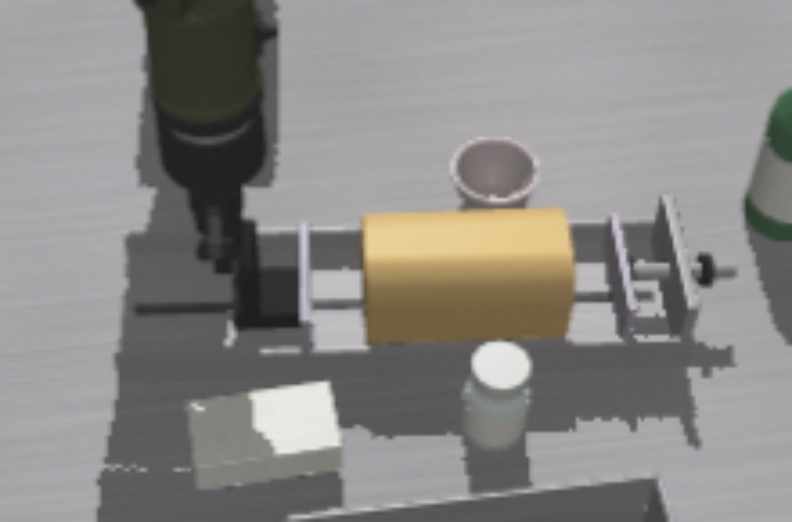

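>>> {"method": "send_rows", "body": {
  "increments": "0 -0.008 0 0 -1;0 -0.008 0 0 -1;0 -0.008 0 0 -1;0 -0.005 0 0 -1;0 -0.004 0 0 -1"
}}

```text
time: 10.32
eef_pos: [0.5604, 0.0046, 0.0852]
ee_rot: [180.0, 0.0, -6.0]
wrist_force: [-2.0, -2.3, 0.3]
opening: 0.0
```

>>> {"method": "send_rows", "body": {
  "increments": "0 -0.003 0 0 -1;0 -0.003 0 0 -1;0 -0.003 0 0 -1"
}}

```text
time: 10.7
eef_pos: [0.5616, 0.0131, 0.0852]
ee_rot: [180.0, 0.0, -6.0]
wrist_force: [-3.0, -3.6, -0.3]
opening: 0.001
```

>>> {"method": "send_rows", "body": {
  "increments": "0 -0.003 0 0 -1;0 -0.003 0 0 -1;0 -0.003 0 0 -1"
}}

```text
time: 11.08
eef_pos: [0.5621, 0.0186, 0.0853]
ee_rot: [179.7, 0.1, -6.2]
wrist_force: [-3.3, -9.2, 2.1]
opening: 0.003
```

>>> {"method": "send_rows", "body": {
  "increments": "0 -0.003 0 0 -1;0 -0.003 0 0 -1;0 -0.003 0 0 -1"
}}

```text
time: 11.45
eef_pos: [0.563, 0.0275, 0.0853]
ee_rot: [179.7, 0.1, -6.2]
wrist_force: [-3.1, -9.1, 2.2]
opening: -0.0
```

```bash
python3 -c "
from w import *
show()
import cv2
c=bot.read_camera('scene')['color'][:,:,::-1]
c=cv2.resize(c[150:295,195:415],None,fx=3.6,fy=3.6)
cv2.imwrite(f'pics/scene7.png',c)
"
```

```text
t 11.45 p [0.563  0.0275 0.0853] rot [ 1.797e+02  7.000e-02 -6.180e+00] F [-3.1  -9.06  2.19] trough -0.0652 0.0008 q [  2.  49. -17. 107.  28.  28. -40.]
```

View pics/scene7.png

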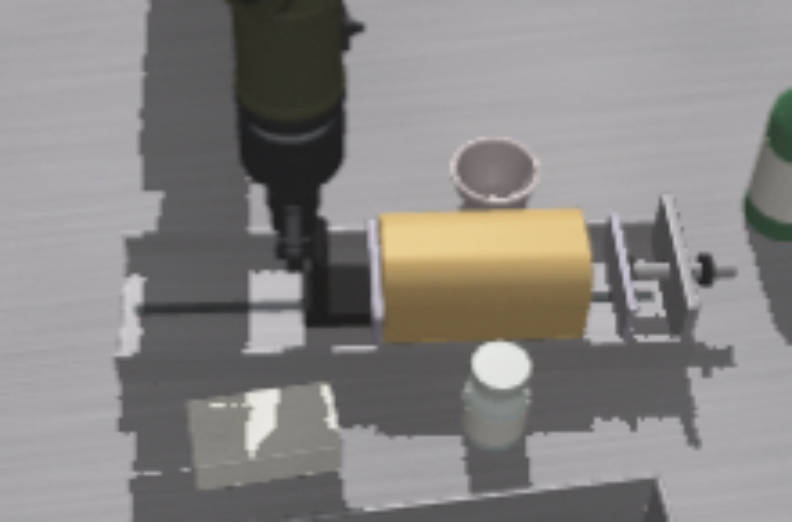

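>>> {"method": "send_rows", "body": {
  "increments": "0 -0.003 0 0 -1;0 -0.003 0 0 -1;0 -0.003 0 0 -1;0 -0.003 0 0 -1"
}}

```text
time: 12.0
eef_pos: [0.5641, 0.0393, 0.0852]
ee_rot: [179.7, 0.1, -6.2]
wrist_force: [-3.8, -9.2, 3.1]
opening: 0.0
```

>>> {"method": "send_rows", "body": {
  "increments": "0 -0.002 0 0 -1;0 -0.002 0 0 -1"
}}

```text
time: 12.25
eef_pos: [0.5645, 0.0433, 0.0852]
ee_rot: [179.7, 0.1, -6.2]
wrist_force: [-2.9, -9.8, 2.8]
opening: 0.002
```

>>> {"method": "send_rows", "body": {
  "increments": "0 -0.0015 0 0 -1;0 -0.0015 0 0 -1"
}}

```text
time: 12.5
eef_pos: [0.5648, 0.0463, 0.0852]
ee_rot: [179.7, 0.1, -6.2]
wrist_force: [-3.7, -8.0, 3.5]
opening: 0.001
```

```bash
python3 -c "
from w import *
show()
import cv2
c=bot.read_camera('scene')['color'][:,:,::-1]
c=cv2.resize(c[190:260,290:410],None,fx=6.5,fy=6.5)
cv2.imwrite(f'pics/scene8.png',c)
"
```

```text
t 12.5 p [0.5648 0.0463 0.0852] rot [ 1.7968e+02  9.0000e-02 -6.1800e+00] F [-3.66 -8.04  3.47] trough -0.0464 0.0008 q [  0.  49. -17. 106.  28.  29. -42.]
```

View pics/scene8.png

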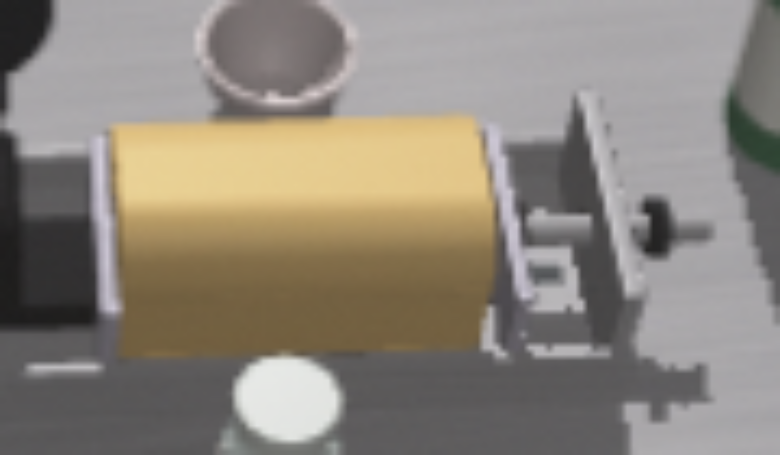

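>>> {"method": "send_rows", "body": {
  "increments": "0 -0.001 0 0 -1;0 -0.001 0 0 -1"
}}

```text
time: 12.8
eef_pos: [0.565, 0.0482, 0.0852]
ee_rot: [179.7, 0.1, -6.2]
wrist_force: [-3.0, -9.0, 3.4]
opening: 0.0
```

>>> {"method": "send_rows", "body": {
  "increments": "0 -0.001 0 0 -1;0 -0.001 0 0 -1"
}}

```text
time: 13.05
eef_pos: [0.5652, 0.0502, 0.0853]
ee_rot: [179.7, 0.1, -6.2]
wrist_force: [-3.2, -8.5, 2.5]
opening: 0.002
```

>>> {"method": "send_rows", "body": {
  "increments": "0 -0.001 0 0 -1;0 -0.001 0 0 -1"
}}

```text
time: 13.3
eef_pos: [0.5653, 0.0521, 0.0852]
ee_rot: [179.7, 0.1, -6.2]
wrist_force: [-3.1, -8.8, 2.1]
opening: 0.002
```

>>> {"method": "send_rows", "body": {
  "increments": "0 -0.001 0 0 -1;0 -0.001 0 0 -1"
}}

```text
time: 13.55
eef_pos: [0.5655, 0.0541, 0.0852]
ee_rot: [179.7, 0.1, -6.2]
wrist_force: [-4.9, -8.7, 3.0]
opening: 0.001
```

>>> {"method": "send_rows", "body": {
  "increments": "0 -0.001 0 0 -1;0 -0.001 0 0 -1"
}}

```text
time: 13.8
eef_pos: [0.5656, 0.0548, 0.0853]
ee_rot: [179.6, 0.1, -6.2]
wrist_force: [-4.0, -12.2, 4.6]
opening: -0.002
```

>>> {"method": "send_rows", "body": {
  "increments": "0 -0.001 0 0 -1;0 -0.001 0 0 -1"
}}

```text
time: 14.05
eef_pos: [0.5656, 0.0553, 0.0853]
ee_rot: [179.4, 0.1, -6.3]
wrist_force: [-4.4, -14.4, 5.4]
opening: 0.003
```

>>> {"method": "send_rows", "body": {
  "increments": "0 -0.001 0 0 -1;0 -0.0005 0 0 -1;0 0 0 0 -1"
}}

```text
time: 14.42
eef_pos: [0.5656, 0.0556, 0.0853]
ee_rot: [179.3, 0.2, -6.3]
wrist_force: [-5.5, -14.8, 6.0]
opening: 0.0
```

>>> {"method": "send_rows", "body": {
  "increments": "0 0 0 0 -1;0 0 0 0 -1"
}}

```text
time: 14.68
eef_pos: [0.5656, 0.0556, 0.0853]
ee_rot: [179.3, 0.2, -6.3]
wrist_force: [-4.0, -14.6, 6.1]
opening: 0.003
```

>>> {"method": "send_rows", "body": {
  "increments": "0 0.002 0 0 -1;0 0.002 0 0 -1;0 0.002 0 0 -1;0 0.002 0 0 -1;0 0.002 0 0 -1;0 0.005 0 0 -1;0 0.01 0 0 -1;0 0.01 0 0 -1;0 0 -0.03 0 -1;0 0 -0.05 0 -1;0 0.04 -0.03 0 -1;0 0.04 0 0 -1"
}}

```text
time: 16.18
eef_pos: [0.5566, -0.0522, 0.198]
ee_rot: [-180.0, -0.3, -6.0]
wrist_force: [0.6, -0.0, -0.6]
opening: -0.003
```

>>> {"method": "send_rows", "body": {
  "increments": "0 0.03 0 0 -1;0 0.03 0 0 -1;0 0 0 0 -1;0 0 0 0 -1"
}}

```text
time: 16.68
eef_pos: [0.5487, -0.1102, 0.1954]
ee_rot: [-180.0, -0.0, -6.0]
wrist_force: [0.2, 0.7, -0.1]
opening: 0.0
```

```bash
python3 -c "
from w import *
from h import *
show()
import cv2
c=bot.read_camera('scene')['color'][:,:,::-1]
cv2.imwrite('pics/scene9.png',cv2.resize(c[170:295,215:415],None,fx=4,fy=4))
c=bot.read_camera('side')['color'][:,:,::-1]
cv2.imwrite('pics/side9.png',cv2.resize(c[185:310,200:350],None,fx=4.5,fy=4.5))
"
```

```text
t 16.68 p [ 0.5487 -0.1102  0.1954] rot [-1.7995e+02 -2.0000e-02 -6.0200e+00] F [ 0.2   0.66 -0.06] trough -0.2036 0.0011 q [ 21.  40. -25. 104.  24.  42. -22.]
```

View pics/scene9.png

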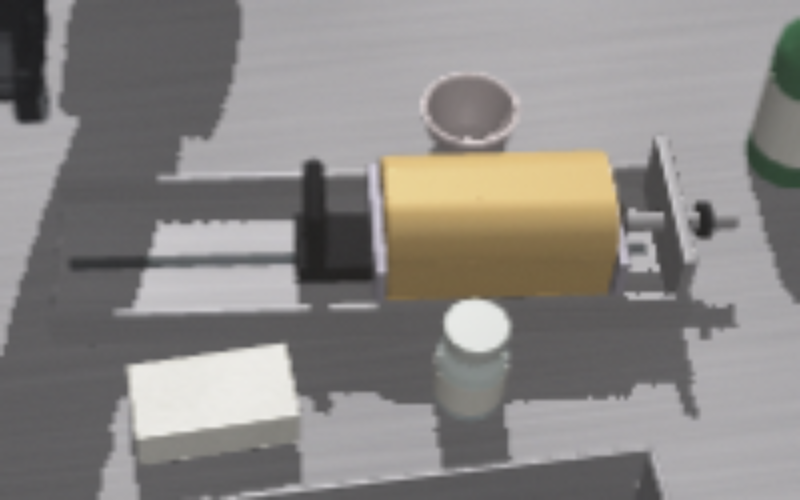

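View pics/side9.png

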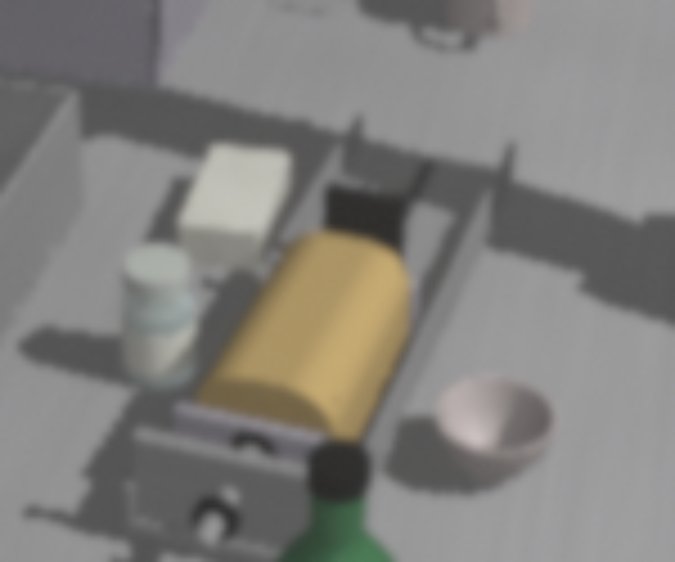

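```bash
python3 -c "
from w import *
from h import *
c=bot.read_camera('scene')
S=lambda x,y:((x+.5)/4+214.5,(y+.5)/4+169.5)
for n,a,z in [('near bottom foot',S(387,300),.02),('near bottom nose',S(610,294),.02),('blade top far',S(374,164),.067),('foot crest',S(384,190),.096),('nose crest',S(613,185),.096)]:
    p=onz(c,*a,z);print(n,((p-O)@u).round(4),((p-O)@v).round(4))
s=bot.read_state();print(s['time'],s['wrist_force']);bot.hand_in()
"
```

```text
near bottom foot 0.0317 -0.0393
near bottom nose 0.1909 -0.0394
blade top far 0.0262 0.0478
foot crest 0.0293 -0.0003
nose crest 0.1881 -0.0012
16.825 [-0.73542414  0.37613057  0.1761442 ]
the job is handed in; nothing more can be done
```

The job is handed in at about 17 s of robot time. I toppled the loaf with shut fingers high on its back, then pushed the pusher's handle until the loaf pressed against the stop plate. I then backed the fingers off and lifted clear.

**Pressing force:** Pushing the pusher and loaf together took about 9 N. That rose to about 14.7 N once the nose met the plate, so the press was roughly 6 N. This is worked out from the wrist force, as there was no direct reading at the plate. The fingers also felt 4–6 N sideways and upwards during the push, and I did not look into why.

**Last checks, from the pictures:**
- **Loaf:** It lies flat and straight, with its lower edge running parallel to the trough to within about 1 mm over its length. Its foot is at x ≈ 0.03 and its nose at x ≈ 0.19 in the trough frame.
- **Contact at both ends:** The nose is against the stop plate and the pusher blade against the foot, with no visible gap at either.
- **Bystanders:** The butter pack, jar and ramekin look unmoved. The mug and the oil bottle were only partly in the last pictures. The oil's visible part had not shifted, and the arm never came near either.
- **Robot:** The wrist force is back to the noise level, so the arm touches nothing.

No check failed or disagreed. The force left on the plate after I let go could not be measured.

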